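# Seat the glass cell in the colour grader and close its hood

## Robot

A 6-joint arm with a two-finger parallel gripper is mounted at the origin on the work surface. World frame = base frame: x ahead of the robot, y to its left, z up, the work surface at z = 0. Lengths are in m, angles in rad, forces in N, time in s.
With the tool pointing down it reaches from about 0.375 to 0.9 m from the base axis. Payload 3.1 kg.
Tool frame: the origin (TCP) lies between the finger pads; the fingertips stand manip.finger_overhang ahead of it and the grasp point (between the pads) lies 5 mm behind it (manip.finger_overhang is the distance from the TCP to the fingertips, in m); z points along the fingers, y is the line along which they close (so a half turn about z gives the same grasp; the last joint's range is limited). The gripper opens to 85 mm and grips with 20 to 120 N. Pads are 22 mm wide; open, the fingers measure 114 mm over their backs; the gripper's body (76 mm by 85 mm) begins 54 mm behind the grasp point. The pads swing forward as they close: fully open they stand 13 mm farther back than shut.
Start: joints at [-1.502, 0.527, 1.433, -0, 1.181, -0.178], TCP at [0.153, -0.606, 0.208] pointing down, gripper open.
Joint ranges: [-3.08, 3.08], [-0.75, 2.2], [0.22, 2.44], [-1.43, 4.57], [0, 2.65], [-2.85, 2.85]. Speed limits (rad/s): [2.79, 2.79, 3.14, 3.14, 3.14, 3.14].

## Interface

Orientations are given as a unit quaternion [x, y, z, w].
In Python, from station import manip gives the robot as it stands.
- The arm moves only by the tool drive_tool, never from a script. Its argument "plan" is a list of rows, each a list of 7 numbers: the shift along the tool's x, y, z in m, then the turn, a rotation vector about the tool's x, y, z in degrees, then the opening, from -1 (shut) to 1 (fully open). In form: [[x, y, z, wx, wy, wz, gripper], ...]. A call has 1 to 10 rows; each row shifts and turns the commanded pose from where the row before left it, along the tool's axes as they then stand; what a row does not reach is not made up. A row lasts 1/10 s, in which the tool goes at most 50 mm and 8.59 degrees, less where a joint would pass 70% of its speed; a pose out of reach is approached as far as the arm can. A call is refused whole if a number of a shift passes 0.05 or a number of a turn 8.59, either way. A call with a gripper value outside its range is refused whole. The fingers move at their own pace and stop on an object; "newtons" is the grip in N (left out, the last holds). Time passes only in rows, so rows that do not move let the fingers close. It gives the time, the measured TCP pose, the force, the opening and the grip force at its end, in the units of the state.
- manip.sense(): the state, without advancing time (a new reading comes with each control period).
- manip.snapshot(name): name is "side" or "top"; returns a dict with "image" (420x560x3 uint8, red, green, blue), "z_map" (420x560 float32, m along the optical axis (not along the pixel's ray), 0 where there is no reading), "fov_y" (degrees; the focal length in pixels is half the picture's height over the tangent of half this angle, whatever the lens; pixels are square), "cx", "cy" (the principal point, pixels), "k1" (the pictures are not rectified: a ray, as slopes to the right and down, at radius r is drawn at 1 + k1 r^2 times it, then the intrinsics apply), "extrinsics" (4x4, takes a point from camera to world coordinates). Camera axes: x right, y up, looking along -z (the intrinsics and any distortion apply to the point x, -y, -z); pixel columns grow to the right and rows downward; lengths in m; the calibration is good to about 2 mm. A picture is of the moment at which its call begins.
- manip.sign_off(): hands the job in; it is judged then, once.
The state is a dict: "t": time; "q": joint angles; "qd": joint speeds; "tau": joint torques, N m; "tcp_pos": TCP position; "tool_rot": TCP orientation; "force": force on the tool from outside, world axes, zero at the start; "ft_torque": the same for the moment, N m; "finger_gap": opening from 0.0 (shut) to 1.0 (fully open); "gripper_force": force on a finger pad.
Only numpy, scipy, OpenCV 4.12 (cv2) and the standard library are available. Lean on these libraries where they do the work, as an engineer would, in place of code of your own. Each camera call takes 0.05 s, during which the arm holds its last target. There are 200 camera calls.

## Task

Make the colour grader ready for zeroing: set the stoppered square glass cell in its well with the two clear faces square to the light path, which runs left to right along the dark marks on either side of the well, holding the cell by its ribbed sides and never by the clear faces. The holder does not sit quite in the middle of the deck, so ease the cell in by feel without forcing the glass, and press it fully home past the leaf spring. Then swing the hood gently shut over it, leaving the mug and the garlic keeper where they stand.

Things in the scene. Friction and masses are not known exactly. Their poses are not given: they have to be found in the camera images.
- cell: Stoppered glass cell, 25 x 25 mm, 65 mm tall, plus a round white stopper (19 mm wide, 8 mm high); 0.1 kg; starts upright on the counter. Origin: centre of its underside, z up. Ribbed frosted sides face its +x and -x (hold it there, on the upper 15 mm of the glass); clear faces +y and -y, either may look either way. It fits the well in any quarter turn. Over 20 N against the grader chips it.
- panes: The cell's two clear faces, at its y = +12.5 and -12.5 mm, each 20 mm wide, 65 mm tall, flush with the corners. Same origin and axes as the cell. Fingers must not touch them.
- grader: White bench colour grader, fixed. Origin: centre of its underside, z up; x -85 to +80 mm, y +-95 mm; flat deck 65 mm high behind x = -25 mm, sloping display panel on its -x side. Light path along its y axis. In the deck is an aluminium holder with a 61 mm square flange, top at z = 67 mm, with a square well 26.5 x 26.5 mm parallel to the grader, no chamfer, 47 mm deep.
- well (a point): Nominal centre of the well's mouth: grader x = 25, y = 0, z = 67 mm (flange top). The holder is screwed down firmly, but in slots: the true mouth lies anywhere up to 4 mm from this point in the grader's x and in its y, differently each time, and no pose given here shows where.
- well_floor (a point): Nominal centre of the well's flat floor, grader z = 20 mm: at home 18 mm of glass and the stopper stand above the flange. A bowed leaf spring on the well's -x wall (crown 25 mm below the mouth, 2.5 mm into the well, 1.4 N/mm) bears on the cell's side: pushing past it takes about 2 to 6 N, and a cell let go part way sticks there. Take its push into account in the 20 N.
- hood (a joint): Hinge of the grey light-shield hood, a box open below, 66 mm (grader x) by 70 mm, 36 mm high. 0 = shut over the well, 1.57 = upright on the well's +y side, limit 1.95; starts open at 1.6 to 1.9. Stiff: stays where it is left, moves with about 1 N at its far edge. Can be pushed over from behind (+y) and down with closed fingertips.
- hinge (a point): Middle of the hood's hinge line, which runs along the grader's x axis: grader x = 25, y = +38, z = 67.5 mm. Shut, the hood reaches 70 mm from it towards -y, and its top is 36 mm above it.
- mug: Blue enamel mug, 82 mm across, 78 mm tall, handle on its own +y side; on the left. Origin: centre of its underside. Not to be moved.
- keeper: White ceramic garlic keeper with knobbed lid on, 96 mm across, 105 mm tall; on the right, it and the cell swap places. Origin: centre of its underside. Not to be moved.
Not all that is in view belongs to the job. There is more than one size of the cell; the one meant has the size given above.

How it is judged:
By the outcome, as a careful person would: the job done as asked, in the order asked, and still so for the second after the job is handed in, with the robot touching nothing.
It also fails if it takes over 72 s, if anything falls off the work surface, if the arm or the gripper's body presses on something with over 40 N, if the wrist force passes 120 N, or if a joint passes its speed limit or range.

## Working session

There is one attempt and no reset: what is moved stays moved. The work goes in short steps, Python scripts to look and compute and a tool call to move; the robot and the scene stay as the last step left them, time stands still between calls to the robot, and variables do not carry over. Pictures are saved under pics/ and viewed, at most 10 in all, crops included, and the job is handed in when it is done.

Besides the shell and the picture viewer there is one more tool, called after "Call:" as name(argument=value, ...) on one line, values as JSON. drive_tool: Moves the arm, as the interface text tells. Its arguments: {"type":"object","properties":{"plan":{"type":"array"},"newtons":{"type":"number"}},"required":["plan"]}

```bash
ls; mkdir -p pics
cat > h.py <<'E'
import numpy as np, cv2
from station import manip
from scipy.spatial.transform import Rotation as R
def K(s):
    h,w=s["image"].shape[:2]; f=h/2/np.tan(np.radians(s["fov_y"])/2)
    return np.array([[f,0,s["cx"]],[0,f,s["cy"]],[0,0,1.]]), np.array([s["k1"],0,0,0,0.])
def cloud(s):
    k,d=K(s); h,w=s["z_map"].shape
    u,v=np.meshgrid(np.arange(w),np.arange(h))
    p=cv2.undistortPoints(np.stack([u,v],-1).reshape(-1,1,2).astype(float),k,d,None,None).reshape(h,w,2)
    z=s["z_map"]; c=np.stack([p[...,0]*z,-p[...,1]*z,-z],-1)
    E=np.array(s["extrinsics"]); P=c@E[:3,:3].T+E[:3,3]; P[z==0]=np.nan; return P
def ray(s,uv,zp):
    k,d=K(s); p=cv2.undistortPoints(np.array(uv,float).reshape(-1,1,2),k,d).reshape(-1,2)
    E=np.array(s["extrinsics"]); D=np.c_[p[:,0],-p[:,1],-np.ones(len(p))]@E[:3,:3].T
    o=E[:3,3]; return o+D*((zp-o[2])/D[:,2])[:,None]
def save(s,n,crop=None,sc=1):
    im=s["image"][...,::-1]
    if crop: a,b,c,d=crop; im=im[b:d,a:c]
    cv2.imwrite(f"pics/{n}.png",cv2.resize(im,None,fx=sc,fy=sc,interpolation=cv2.INTER_CUBIC))
def st():
    s=manip.sense(); r=R.from_quat(s["tool_rot"]).as_matrix()
    print("t",round(s["t"],2),"tcp",np.round(s["tcp_pos"],4),"F",np.round(s["force"],2),"T",np.round(s["ft_torque"],2),"gap",round(s["finger_gap"],3),"gf",np.round(s["gripper_force"],1),"\ntool x",np.round(r[:,0],3),"y",np.round(r[:,1],3),"z",np.round(r[:,2],3))
    return s
E
python3 - <<'E'
from h import *
import pickle
st(); print(manip.finger_overhang)
for n in("top","side"):
    s=manip.snapshot(n); pickle.dump(s,open(n+".pkl","wb")); save(s,n+"0",sc=1.4); print(n,s["fov_y"],s["cx"],s["cy"],s["k1"],np.round(s["extrinsics"],3).tolist())
E
```

```text
pics
t 0.0 tcp [ 0.1526 -0.6053  0.2065] F [-0.23  0.62 -0.52] T [0.   0.   0.02] gap 1.003 gf 0.0 
tool x [0.97  0.244 0.   ] y [ 0.244 -0.97  -0.002] z [-0.     0.002 -1.   ]
0.014
top 43.63811237471041 275.4068878090218 207.71307460721954 -0.021598856767969975 [[-0.008, 0.991, -0.13, 0.333], [-1.0, -0.006, 0.015, 0.02], [0.014, 0.13, 0.991, 1.352], [0.0, 0.0, 0.0, 1.0]]
side 44.58204417933702 276.2918330458152 208.73408900571798 0.0601099578964346 [[-0.662, 0.545, -0.513, -0.054], [-0.749, -0.475, 0.461, 0.521], [0.008, 0.69, 0.724, 0.871], [0.0, 0.0, 0.0, 1.0]]
```

View pics/top0.png

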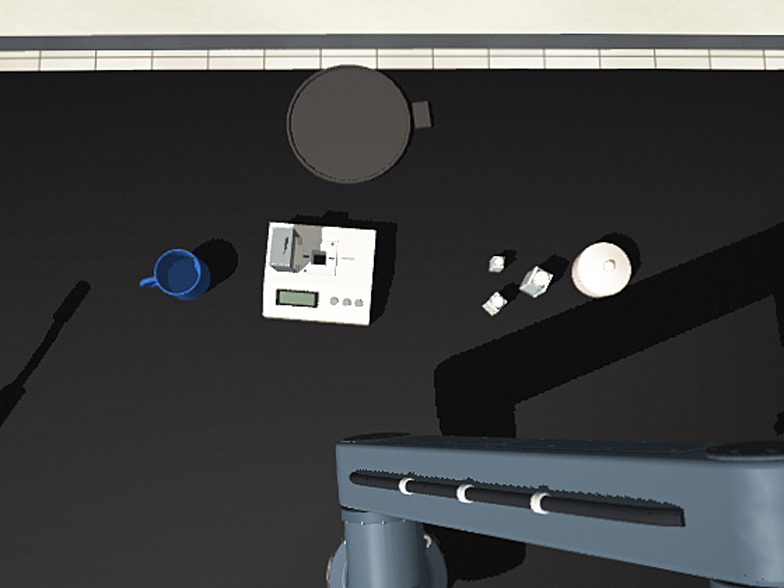

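View pics/side0.png

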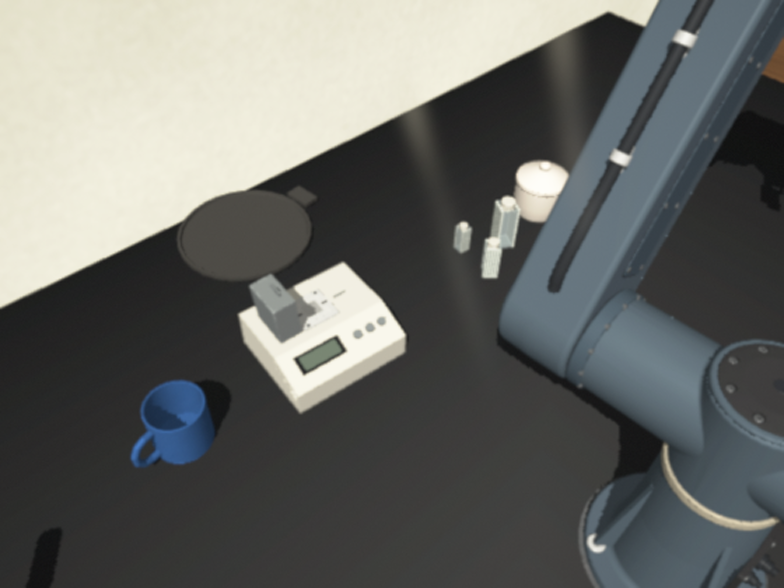

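Run:
```python
from h import *
import pickle
T=pickle.load(open("top.pkl","rb")); S=pickle.load(open("side.pkl","rb"))
P=cloud(T); Q=cloud(S)
for nm,C in(("top",P),("side",Q)):
    h=C[...,2]; 
    reg=(C[...,0]>.3)&(C[...,0]<.75)&(C[...,1]<-.1)&(C[...,1]>-.5)&(h>.012)&(h<.2)
    n,l,stt,c=cv2.connectedComponentsWithStats(reg.astype(np.uint8))
    for i in range(1,n):
        if stt[i,4]<30: continue
        p=C[l==i]; m=p[p[:,2]>np.percentile(p[:,2],60)]
        print(nm,stt[i],"top z",np.round(np.percentile(p[:,2],[50,90,97,100]),4),"xy",np.round(np.median(m[:,:2],0),4))
# grader: deck points
h=P[...,2]; d=(abs(h-.065)<.006)&(P[...,0]>.35)&(P[...,0]<.75)&(P[...,1]>-.15)&(P[...,1]<.25)
n,l,stt,c=cv2.connectedComponentsWithStats(d.astype(np.uint8)); i=1+np.argmax(stt[1:,4]); pts=P[l==i]
print("deck",stt[i],np.nanmedian(pts[:,2]))
g=(h>.01)&(P[...,0]>.35)&(P[...,0]<.75)&(P[...,1]>-.1)&(P[...,1]<.23)
wh=(T["image"].min(-1)>120)&g
n,l,stt,c=cv2.connectedComponentsWithStats(wh.astype(np.uint8)); i=1+np.argmax(stt[1:,4]); pts=P[l==i]
r=cv2.minAreaRect((pts[:,:2]*1000).astype(np.float32)); print("grader rect mm",r,np.round(cv2.boxPoints(r),1).tolist())
save(T,"top_cells",(330,165,460,240),6); save(T,"top_gr",(180,150,280,240),6.6)
a=cv2.resize(S["image"][...,::-1][115:215,310:410],None,fx=5,fy=5,interpolation=cv2.INTER_CUBIC); cv2.imwrite("pics/side_cells.png",a)
print("mug",np.round(np.nanmedian(P[195,130],0),3) )
```

```text
top [ 409  173   41   39 1262] top z [0.0818 0.0906 0.1007 0.1101] xy [ 0.5382 -0.3847]
top [350 183  10  11  87] top z [0.0473 0.0558 0.0589 0.0606] xy [ 0.5551 -0.2024]
top [372 190  23  22 286] top z [0.082  0.0946 0.0963 0.0997] xy [ 0.5202 -0.2685]
top [345 209  17  16 143] top z [0.0627 0.072  0.0743 0.0773] xy [ 0.4818 -0.1955]
side [ 344  115   62   81 1967] top z [0.0699 0.0907 0.0968 0.1083] xy [ 0.5276 -0.3675]
side [325 159  12  19 172] top z [0.0377 0.0549 0.0582 0.0596] xy [ 0.5546 -0.2014]
deck [ 188  159   80   54 2883] 0.0642416159853334
grader rect mm ((538.5648193359375, 120.07109832763672), (190.67672729492188, 166.52310180664062), 85.17556762695312) [[447.6000061035156, 32.099998474121094], [613.5, 18.100000381469727], [629.5, 208.10000610351562], [463.6000061035156, 222.10000610351562]]
mug 0.377
```

View pics/top_cells.png

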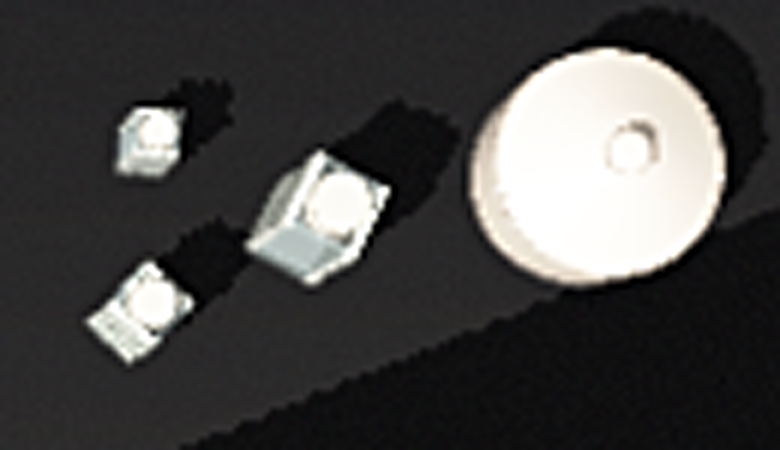

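View pics/side_cells.png

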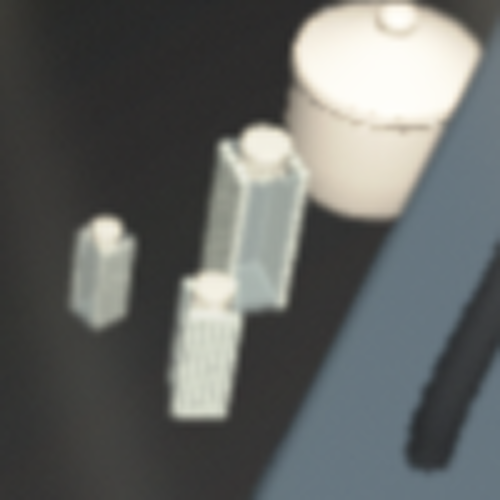

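View pics/top_gr.png

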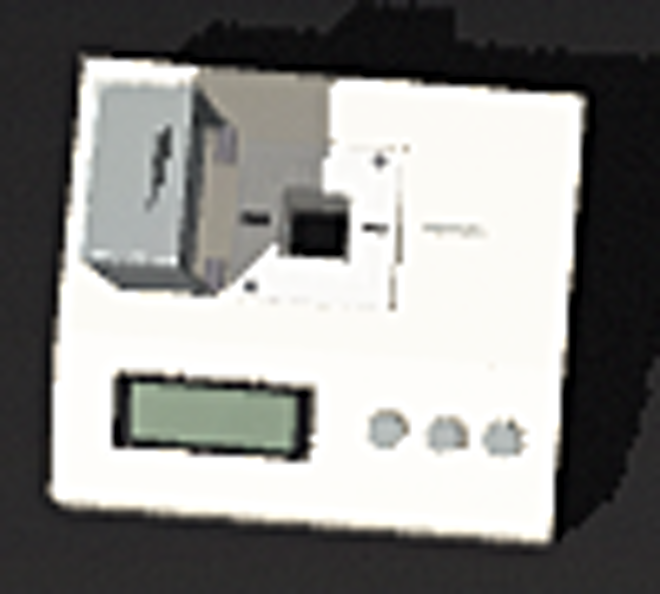

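Three stoppered cells in the top view: (355,188) is about 58 mm tall, (383,201) about 97 mm, and (354,216) about 73 mm. Only the last matches 65+8 mm. The crop confirms it, and its ribbed face looks lower-left, towards world (-x,+y). The well mouth is the dark square near full-image pixel (228,184), and the hood is open on its left.

Run:
```python
from h import *
import pickle
T=pickle.load(open("top.pkl","rb"))
g=T["image"].min(-1)
def c(u,v,s,o): return (u/s+o[0]-.5+.5/s, v/s+o[1]-.5+.5/s)
b=ray(T,[c(88,322,6,(330,165)),c(130,363,6,(330,165))],0.)
t=ray(T,[c(148,262,6,(330,165)),c(193,303,6,(330,165))],.065)
print("base edge",np.round(b*1000,1)[:,:2].tolist(),"top far",np.round(t*1000,1)[:,:2].tolist(),"centre",np.round((b.mean(0)+t.mean(0))*500,1))
for e in(b,t): v=e[0]-e[1]; print("len",np.hypot(*v[:2]),"edge angle",np.degrees(np.arctan2(v[1],v[0])))
m=(g>225).astype(np.uint8); m[:205]=0;m[226:]=0;m[:,:345]=0;m[:,366:]=0
n,l,s_,ce=cv2.connectedComponentsWithStats(m); i=1+np.argmax(s_[1:,4]); print("stopper",s_[i],ce[i],np.round(ray(T,ce[i],.073)*1000,1))
print(g[174:194,214:242])
s=st(); print(np.round(s["q"],3))
```

```text
base edge [[481.7, -179.0], [463.7, -196.8]] top far [[499.3, -195.0], [482.1, -213.1]] centre [ 481.7 -196.    32.5]
len 0.02525820131484516 edge angle 44.69821086885857
len 0.025006144205351674 edge angle 46.5930096778624
stopper [348 209  11  13  67] [354.02985075 215.17910448] [[ 481.1 -192.6   73. ]]
[[116 114 148 145 147 144 144 145 143 143 141 139 139 138 145 255 254 248
  247 247 248 251 197  81 166 255 250 248]
 [136 134 142 144 146 144 145 142 144 143 147 140 144 134 153 255 252 248
  247 248 248 250 248 183 247 251 231 247]
 [139 140 141 145 146 145 142 141 143 147 147 142 146 135 152 255 251 248
  249 249 248 250 253 248 252 251 231 247]
 [139 140 141 142 145 141 148 141 145 150 151 145 149 140 155 255 255 251
  251 250 249 249 251 248 249 251 233 248]
 [141 140 141 143 147 143 145 147 148 120 119 119 120 127 142 255 255 254
  252 254 250 249 250 247 248 251 233 248]
 [139 139 142 144 144 144 144 147 137  99 106 105 104 107 105 160 151 151
  207 245 254 250 250 247 249 251 214 249]
 [140 142 143 148 144 142 146 147 133  97 106 107 108 107 104  99  97  90
  116 215 255 250
[... 1066 characters left out ...]
235 126 255]
 [120 141 133 143 255 255 250 250 253 254 254 255 255 255 255 255 255 255
  253 254 250 250 247 249 251 208 247 251]
 [138 132 144 255 255 254 249 248 250 249 248 249 250 251 250 250 251 252
  252 249 250 251 246 250 252 205 254 249]
 [135 145 255 192 198 255 250 248 248 248 247 248 248 250 248 248 248 250
  250 249 250 251 246 250 252 167 254 248]
 [180 255 255  74 103 247 253 250 250 250 249 249 249 249 248 248 248 248
  247 246 247 249 247 249 252 165 255 248]]
t 0.1 tcp [ 0.1527 -0.6054  0.2066] F [-0.08  0.28  0.53] T [-0.05 -0.02  0.04] gap 1.001 gf 0.0 
tool x [0.97  0.244 0.   ] y [ 0.244 -0.97  -0.002] z [-0.     0.002 -1.   ]
[-1.503  0.528  1.434 -0.     1.181 -0.178]
```

Call:
drive_tool(plan=[[0.038, -0.029, 0, 0, 0, 0, 0.1], [0.038, -0.029, 0, 0, 0, 0, 0.1], [0.038, -0.029, 0, 0, 0, 0, 0.1], [0.038, -0.029, 0, 0, 0, 0, 0.1], [0.038, -0.029, 0, 0, 0, 0, 0.1], [0.038, -0.029, 0, 0, 0, 0, 0.1], [0.038, -0.029, 0, 0, 0, 0, 0.1], [0.038, -0.029, 0, 0, 0, 0, 0.1], [0.038, -0.029, 0, 0, 0, 0, 0.1], [0.038, -0.029, 0, 0, 0, 0, 0.1]], newtons=25)

```text
t: 1.1
tcp_pos: [0.4511, -0.2301, 0.2073]
tool_rot: [0.992, 0.123, -0.0, -0.0]
force: [0.5, -1.2, 0.2]
finger_gap: 0.551
gripper_force: 0.0
```

Call:
drive_tool(plan=[[0, 0, 0, 0, 0, -8, 0.1], [0, 0, 0, 0, 0, -8, 0.1], [0, 0, 0, 0, 0, -8, 0.1], [0, 0, 0, 0, 0, -7.3, 0.1], [0, 0, 0, 0, 0, 0, 0.1]])

```text
t: 1.6
tcp_pos: [0.4501, -0.2317, 0.2072]
tool_rot: [0.922, 0.386, -0.0, -0.0]
force: [-0.5, -0.1, 0.2]
finger_gap: 0.548
gripper_force: 0.0
```

Run:
```python
from h import *
import pickle
s=st(); print(np.round(s["q"],2)); r=R.from_quat(s["tool_rot"]).as_matrix()
d=np.array([.4815,-.1945,.12])-s["tcp_pos"]; print("tool delta mm",np.round(r.T@d*1000,1),"yaw y",np.degrees(np.arctan2(r[1,1],r[0,1])))
```

```text
t 1.6 tcp [ 0.4501 -0.2317  0.2072] F [-0.49 -0.15  0.15] T [-0.02  0.04  0.02] gap 0.548 gf 0.0 
tool x [ 0.702  0.713 -0.   ] y [ 0.713 -0.702 -0.001] z [-0.001  0.001 -1.   ]
[-0.7   0.37  1.73 -0.    1.05  0.08]
tool delta mm [48.5 -3.7 87.2] yaw y -44.55798890531437
```

Call:
drive_tool(plan=[[0.0243, -0.0018, 0, 0, 0, 0, 0.1], [0.0242, -0.0019, 0, 0, 0, 0, 0.1], [0, 0, 0.03, 0, 0, 0, 0.1], [0, 0, 0.03, 0, 0, 0, 0.1], [0, 0, 0.027, 0, 0, 0, 0.1], [0, 0, 0, 0, 0, 0, 0.1]])

```text
t: 2.2
tcp_pos: [0.4791, -0.1931, 0.1174]
tool_rot: [0.923, 0.385, -0.002, -0.004]
force: [-1.0, 1.3, -0.3]
finger_gap: 0.552
gripper_force: 0.0
```

Run:
```python
from h import *
s=st(); r=R.from_quat(s["tool_rot"]).as_matrix()
d=np.array([.4815,-.1945,.065])-s["tcp_pos"]; print("tool delta mm",np.round(r.T@d*1000,1))
S=manip.snapshot("side"); save(S,"side1",(300,110,440,215),5.5)
```

```text
t 2.2 tcp [ 0.4791 -0.1931  0.1174] F [-1.03  1.3  -0.31] T [-0.    0.05 -0.04] gap 0.552 gf 0.0 
tool x [ 0.703  0.711 -0.002] y [ 0.711 -0.703 -0.008] z [-0.007  0.005 -1.   ]
tool delta mm [ 0.8  3.1 52.3]
```

View pics/side1.png

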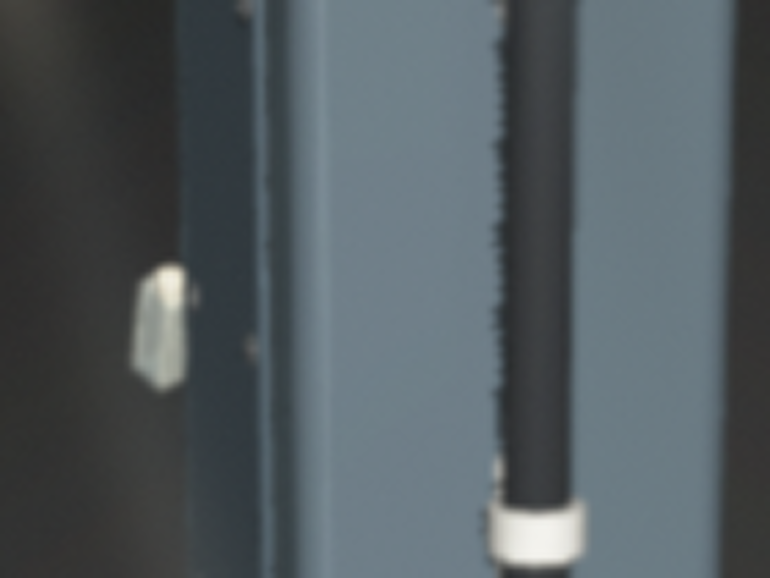

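The arm hides the cell from the side camera; only the small cell shows at crop (160,330). I'll settle, descend, and watch the force.

Call:
drive_tool(plan=[[0, 0, 0, 0, 0, 0, 0.1], [0, 0, 0, 0, 0, 0, 0.1]])

```text
t: 2.45
tcp_pos: [0.4828, -0.1956, 0.122]
tool_rot: [0.923, 0.386, 0.001, 0.001]
force: [0.8, -0.1, 0.0]
finger_gap: 0.553
gripper_force: 0.0
```

Call:
drive_tool(plan=[[0, 0, 0.02, 0, 0, 0, 0.1], [0, 0, 0.02, 0, 0, 0, 0.1], [0, 0, 0.013, 0, 0, 0, 0.1], [0, 0, 0, 0, 0, 0, 0.1], [0, 0, 0, 0, 0, 0, 0.1]])

```text
t: 2.95
tcp_pos: [0.4824, -0.1953, 0.0685]
tool_rot: [0.922, 0.386, 0.001, 0.001]
force: [0.7, 0.1, 0.8]
finger_gap: 0.552
gripper_force: 0.0
```

Run:
```python
from h import *
s=st(); r=R.from_quat(s["tool_rot"]).as_matrix()
d=np.array([.4815,-.1945,.065])-s["tcp_pos"]; print("tool delta mm",np.round(r.T@d*1000,1))
```

```text
t 2.95 tcp [ 0.4824 -0.1953  0.0685] F [0.69 0.13 0.85] T [-0.02  0.02 -0.02] gap 0.552 gf 0.0 
tool x [0.702 0.712 0.   ] y [ 0.712 -0.702  0.002] z [ 0.002 -0.001 -1.   ]
tool delta mm [-0.1 -1.2  3.5]
```

Call:
drive_tool(plan=[[0, -0.001, 0.0035, 0, 0, 0, 0.1], [0, 0, 0, 0, 0, 0, 0.1], [0, 0, 0, 0, 0, 0, -0.2], [0, 0, 0, 0, 0, 0, -0.4], [0, 0, 0, 0, 0, 0, -0.6], [0, 0, 0, 0, 0, 0, -0.8], [0, 0, 0, 0, 0, 0, -0.8], [0, 0, 0, 0, 0, 0, -0.8]], newtons=35)

```text
t: 3.75
tcp_pos: [0.481, -0.1941, 0.064]
tool_rot: [0.922, 0.386, -0.0, -0.0]
force: [0.2, 1.0, 0.5]
finger_gap: 0.1
gripper_force: 0.0
```

```bash
python3 -c "
from h import *
st()"
```

```text
t 3.75 tcp [ 0.481  -0.1941  0.064 ] F [0.22 1.   0.47] T [-0.02  0.03  0.01] gap 0.1 gf 0.0 
tool x [0.702 0.713 0.   ] y [ 0.713 -0.702 -0.   ] z [-0.  0. -1.]
```

Run:
```python
from h import *
T=manip.snapshot("top"); S=manip.snapshot("side")
a=T["image"][150:270,300:460,::-1]; b=S["image"][90:210,280:440,::-1]
cv2.imwrite("pics/both2.png",cv2.resize(np.hstack([a,b]),(800,300)))
```

```text
(no output)
```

View pics/both2.png

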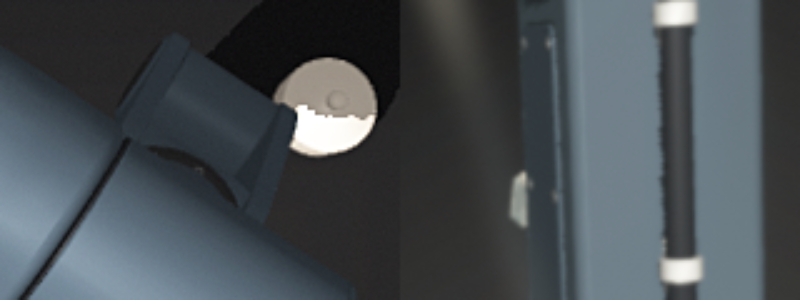

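Nothing in the grip (gap 0.1, force 0), and the arm hides the spot in both views. I'll lift and swing clear to look.

Call:
drive_tool(plan=[[0, 0, -0.03, 0, 0, 0, -0.8], [0, 0, -0.04, 0, 0, 0, -0.8], [0, 0, -0.04, 0, 0, 0, -0.8], [-0.03, 0.03, -0.02, 0, 0, 0, -0.8], [-0.03, 0.03, 0, 0, 0, 0, -0.6], [-0.03, 0.03, 0, 0, 0, 0, -0.4], [-0.03, 0.03, 0, 0, 0, 0, -0.2], [-0.03, 0.03, 0, 0, 0, 0, 0], [-0.03, 0.03, 0, 0, 0, 0, 0.1], [0, 0, 0, 0, 0, 0, 0.1]])

```text
t: 4.85
tcp_pos: [0.4825, -0.4551, 0.1937]
tool_rot: [0.923, 0.384, -0.0, 0.002]
force: [0.0, 0.3, -0.3]
finger_gap: 0.546
gripper_force: 0.0
```

Run:
```python
from h import *
import pickle
st()
T=manip.snapshot("top"); S=manip.snapshot("side"); pickle.dump(T,open("top2.pkl","wb"))
a=T["image"][150:270,300:460,::-1]; b=S["image"][90:210,280:440,::-1]
cv2.imwrite("pics/both3.png",cv2.resize(np.hstack([a,b]),(800,300)))
```

```text
t 4.85 tcp [ 0.4825 -0.4551  0.1937] F [ 0.03  0.3  -0.25] T [ 0.03  0.03 -0.01] gap 0.546 gf 0.0 
tool x [ 0.705  0.709 -0.002] y [ 0.709 -0.705  0.004] z [ 0.002 -0.005 -1.   ]
```

View pics/both3.png

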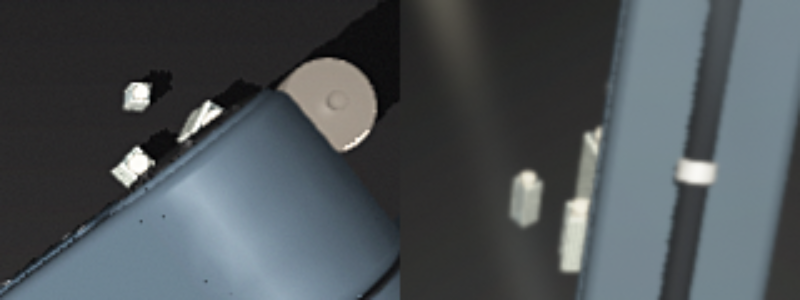

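The cell still stands at the same place, top-view pixel (354,216), apparently untouched. I'll check numerically whether it moved, and where the fingers really are.

Run:
```python
from h import *
import pickle
A=pickle.load(open("top.pkl","rb")); B=pickle.load(open("top2.pkl","rb")); 
for n,X in(("before",A),("now",B)):
    m=(X["image"].min(-1)>110).astype(np.uint8); m[:205]=0;m[228:]=0;m[:,:340]=0;m[:,366:]=0
    mm=cv2.moments(m,True); print(n,mm["m00"],mm["m10"]/mm["m00"],mm["m01"]/mm["m00"])
    C=cloud(X)[206:226,343:366]; k=C[...,2]>.055; print(np.round(np.median(C[k],0),4),k.sum())
s=st(); t=np.array(s["tcp_pos"])
for n in("top","side"):
    C=cloud(manip.snapshot(n)).reshape(-1,3); C=C[np.isfinite(C[:,0])]
    k=(np.linalg.norm(C[:,:2]-t[:2],axis=1)<.07)&(C[:,2]>.13)&(C[:,2]<.5); p=C[k]
    print(n,len(p)); 
    for z in np.arange(.13,.34,.02):
        q=p[(p[:,2]>=z)&(p[:,2]<z+.02)]
        if len(q): print(round(z,2),len(q),np.round(q.min(0)-t,3),np.round(q.max(0)-t,3))
```

```text
before 153.0 352.7647058823529 216.72549019607843
[ 0.4816 -0.1952  0.0677] 98
now 152.0 353.0657894736842 216.9671052631579
[ 0.397  -0.0836  0.7732] 207
t 4.95 tcp [ 0.4823 -0.4491  0.1932] F [0.27 0.15 0.56] T [ 0.05 -0.01  0.03] gap 0.555 gf 0.0 
tool x [0.703 0.711 0.001] y [ 0.711 -0.703 -0.002] z [-0.001  0.002 -1.   ]
top 404
0.21 1 [-0.021  0.03   0.036] [-0.021  0.03   0.036]
0.25 1 [-0.027  0.045  0.075] [-0.027  0.045  0.075]
0.27 5 [-0.034  0.046  0.077] [-0.028  0.049  0.085]
0.33 1 [0.023 0.029 0.155] [0.023 0.029 0.155]
side 286
0.29 5 [-0.052  0.032  0.097] [-0.05   0.037  0.113]
0.31 18 [-0.054  0.034  0.117] [-0.049  0.042  0.132]
0.33 5 [-0.037 -0.006  0.155] [-0.033  0.013  0.156]
```

Call:
drive_tool(plan=[[0.0285, -0.0323, 0, 0, 0, 0, -0.8], [0.0285, -0.0323, 0, 0, 0, 0, -0.8], [0.0285, -0.0323, 0, 0, 0, 0, -0.8], [0.0285, -0.0323, 0, 0, 0, 0, -0.8], [0.0285, -0.0323, 0, 0, 0, 0, -0.8], [0.0285, -0.0323, 0, 0, 0, 0, -0.8], [0.0285, -0.0323, 0, 0, 0, 0, -0.8], [0.0285, -0.0323, 0, 0, 0, 0, -0.8], [0.0285, -0.0323, 0, 0, 0, 0, -0.8], [0, 0, 0, 0, 0, 0, -0.8]])

```text
t: 6.05
tcp_pos: [0.4525, -0.0554, 0.1941]
tool_rot: [0.921, 0.39, -0.001, -0.002]
force: [-0.1, 0.3, 0.0]
finger_gap: 0.1
gripper_force: 0.0
```

Run:
```python
from h import *
import pickle
s=st(); t=np.array(s["tcp_pos"]); r=R.from_quat(s["tool_rot"]).as_matrix()
ims=[]
for n in("top","side"):
    X=manip.snapshot(n); pickle.dump(X,open(n+"3.pkl","wb"))
    k,d=K(X); E=np.array(X["extrinsics"]); 
    c=E[:3,:3].T@(t-E[:3,3]); c=c*[1,-1,-1]; uv=cv2.projectPoints(c.reshape(1,1,3),np.zeros(3),np.zeros(3),k,d)[0].ravel().round().astype(int)
    im=X["image"][...,::-1].copy(); print(n,uv); cv2.circle(im,tuple(map(int,uv)),2,(0,0,255),-1)
    u,v=np.clip(uv,75,[560-75,420-75]); ims.append(cv2.resize(im[v-75:v+75,u-75:u+75],(400,400)))
    C=cloud(X)[max(uv[1]-60,0):uv[1]+60,max(uv[0]-60,0):uv[0]+60].reshape(-1,3); C=C[np.isfinite(C[:,0])]
    L=(C-t)@r; L=L[(abs(L[:,0])<.06)&(abs(L[:,1])<.07)&(L[:,2]<.05)&(L[:,2]>-.16)]
    for z in np.arange(-.12,.05,.01):
        q=L[(L[:,2]>=z)&(L[:,2]<z+.01)]
        if len(q): print(round(z,2),len(q),np.round(q[:,:2].min(0),3),np.round(q[:,:2].max(0),3))
cv2.imwrite("pics/grip.png",np.hstack(ims))
```

```text
t 6.05 tcp [ 0.4525 -0.0554  0.1941] F [-0.12  0.31  0.03] T [-0.01 -0.03 -0.04] gap 0.1 gf 0.0 
tool x [ 0.696  0.718 -0.   ] y [ 0.718 -0.696 -0.004] z [-0.003  0.003 -1.   ]
top [302 222]
-0.12 66 [-0.012 -0.063] [ 0.012 -0.043]
-0.11 10 [-0.012 -0.05 ] [ 0.01  -0.042]
-0.1 11 [-0.012 -0.042] [ 0.011 -0.038]
-0.09 3 [-0.012 -0.035] [-0.011 -0.032]
-0.08 4 [-0.014 -0.032] [ 0.013 -0.029]
side [322 167]
-0.12 86 [-0.007 -0.061] [ 0.016 -0.012]
-0.11 45 [-0.007 -0.056] [ 0.015 -0.007]
-0.1 51 [-0.008 -0.05 ] [0.015 0.012]
-0.09 23 [-0.01  -0.042] [0.012 0.01 ]
-0.08 36 [-0.011 -0.035] [ 0.012 -0.008]
-0.07 1 [ 0.011 -0.009] [ 0.011 -0.009]
-0.06 31 [-0.009 -0.015] [ 0.008 -0.006]
-0.05 45 [-0.012 -0.015] [0.009 0.009]
-0.04 47 [-0.013 -0.014] [0.009 0.012]
-0.03 8 [-0.011 -0.009] [ 0.006 -0.002]
```

View pics/grip.png

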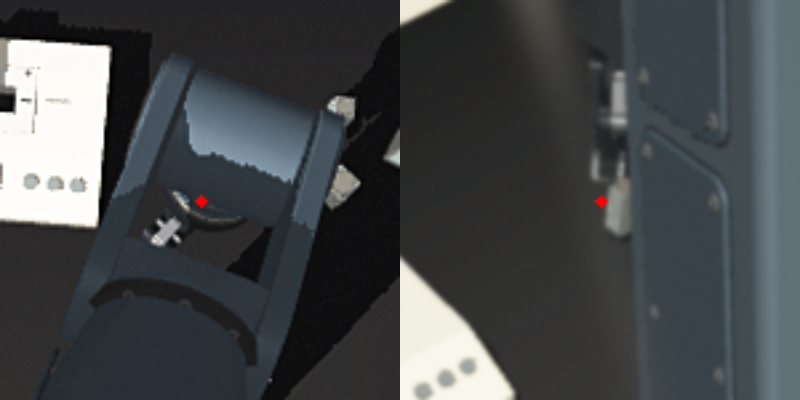

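The crop shows the fingertips, at about (605,180) on the right, well above the red dot that marks the reported TCP. Depth puts the tips about 25 mm *behind* the TCP, not 14 mm ahead, so the fingers closed above the cell. I'll confirm this with a light touch on the bare counter at the cell-width opening.

Call:
drive_tool(plan=[[0, 0, 0.04, 0, 0, 0, -0.4], [0, 0, 0.04, 0, 0, 0, -0.4], [0, 0, 0.04, 0, 0, 0, -0.4], [0, 0, 0.04, 0, 0, 0, -0.4], [0, 0, 0, 0, 0, 0, -0.4], [0, 0, 0, 0, 0, 0, -0.4]])

```text
t: 6.75
tcp_pos: [0.4557, -0.0626, 0.0338]
tool_rot: [0.923, 0.386, -0.001, -0.001]
force: [0.1, -0.3, 0.4]
finger_gap: 0.298
gripper_force: 0.0
```

Call:
drive_tool(plan=[[0, 0, 0.006, 0, 0, 0, -0.4], [0, 0, 0.006, 0, 0, 0, -0.4], [0, 0, 0.005, 0, 0, 0, -0.4], [0, 0, 0, 0, 0, 0, -0.4]])

```text
t: 7.15
tcp_pos: [0.4561, -0.062, 0.0175]
tool_rot: [0.922, 0.386, 0.0, 0.0]
force: [1.1, 0.6, -0.7]
finger_gap: 0.306
gripper_force: 0.0
```

Call:
drive_tool(plan=[[0, 0, 0.006, 0, 0, 0, -0.4], [0, 0, 0.006, 0, 0, 0, -0.4], [0, 0, 0, 0, 0, 0, -0.4]])

```text
t: 7.45
tcp_pos: [0.4554, -0.0618, 0.0043]
tool_rot: [0.922, 0.386, -0.001, -0.001]
force: [-0.1, -0.2, 0.5]
finger_gap: 0.303
gripper_force: 0.0
```

Run:
```python
from h import *
s=st(); t=np.array(s["tcp_pos"]); r=R.from_quat(s["tool_rot"]).as_matrix()
C=cloud(manip.snapshot("side")).reshape(-1,3); C=C[np.isfinite(C[:,0])]
k=(np.linalg.norm(C[:,:2]-t[:2],axis=1)<.045)&(C[:,2]<.08); 
for z in np.arange(-.004,.06,.004):
    q=C[k&(C[:,2]>=z)&(C[:,2]<z+.004)]
    if len(q): L=(q-t)@r; print(round(z,3),len(q),np.round(L[:,:2].min(0),3),np.round(L[:,:2].max(0),3))
```

```text
t 7.45 tcp [ 0.4554 -0.0618  0.0043] F [-0.12 -0.24  0.52] T [ 0.03 -0.01 -0.04] gap 0.303 gf 0.0 
tool x [ 0.702  0.713 -0.001] y [ 0.713 -0.702 -0.001] z [-0.001  0.001 -1.   ]
-0.004 87 [-0.005 -0.044] [0.043 0.04 ]
0.0 345 [-0.007 -0.044] [0.043 0.042]
0.004 37 [-0.004 -0.045] [0.04  0.039]
0.008 1 [0.016 0.029] [0.016 0.029]
0.028 2 [ 0.008 -0.016] [0.009 0.017]
0.032 2 [ 0.006 -0.018] [ 0.009 -0.014]
0.036 4 [ 0.002 -0.023] [ 0.009 -0.017]
0.04 6 [ 0.003 -0.024] [0.009 0.021]
0.044 6 [ 0.005 -0.025] [0.01  0.014]
0.048 4 [ 0.005 -0.025] [ 0.01  -0.014]
0.052 1 [ 0.005 -0.02 ] [ 0.005 -0.02 ]
```

No contact with the TCP already below 14 mm, which confirms it. Now the rest of the way down to touch.

Call:
drive_tool(plan=[[0, 0, 0.006, 0, 0, 0, -0.4], [0, 0, 0.006, 0, 0, 0, -0.4], [0, 0, 0.004, 0, 0, 0, -0.4], [0, 0, 0, 0, 0, 0, -0.4]])

```text
t: 7.9
tcp_pos: [0.4554, -0.0618, -0.0117]
tool_rot: [0.922, 0.386, -0.0, -0.0]
force: [-1.0, -0.7, 0.5]
finger_gap: 0.301
gripper_force: 0.0
```

Call:
drive_tool(plan=[[0, 0, 0.002, 0, 0, 0, -0.4], [0, 0, 0.002, 0, 0, 0, -0.4], [0, 0, 0, 0, 0, 0, -0.4]])

```text
t: 8.2
tcp_pos: [0.4558, -0.0619, -0.0151]
tool_rot: [0.922, 0.386, -0.0, -0.0]
force: [1.1, -0.7, -0.1]
finger_gap: 0.303
gripper_force: 0.0
```

Call:
drive_tool(plan=[[0, 0, 0.002, 0, 0, 0, -0.4], [0, 0, 0.002, 0, 0, 0, -0.4], [0, 0, 0, 0, 0, 0, -0.4]])

```text
t: 8.5
tcp_pos: [0.4557, -0.0619, -0.0192]
tool_rot: [0.922, 0.386, -0.0, -0.0]
force: [-0.7, -0.1, -0.1]
finger_gap: 0.299
gripper_force: 0.0
```

Call:
drive_tool(plan=[[0, 0, 0.002, 0, 0, 0, -0.4], [0, 0, 0.0015, 0, 0, 0, -0.4], [0, 0, 0, 0, 0, 0, -0.4]])

```text
t: 8.8
tcp_pos: [0.4557, -0.0619, -0.0227]
tool_rot: [0.922, 0.386, -0.0, -0.0]
force: [0.2, -0.7, -0.1]
finger_gap: 0.298
gripper_force: 0.0
```

Call:
drive_tool(plan=[[0, 0, 0.0015, 0, 0, 0, -0.4], [0, 0, 0, 0, 0, 0, -0.4]])

```text
t: 9.0
tcp_pos: [0.4559, -0.062, -0.0239]
tool_rot: [0.922, 0.386, 0.0, 0.0]
force: [0.2, 0.3, 1.6]
finger_gap: 0.297
gripper_force: 1.0
```

Call:
drive_tool(plan=[[0, 0, 0.0015, 0, 0, 0, -0.4], [0, 0, 0, 0, 0, 0, -0.4]])

```text
t: 9.2
tcp_pos: [0.4559, -0.062, -0.024]
tool_rot: [0.922, 0.386, 0.0, 0.0]
force: [-1.5, 0.5, 17.2]
finger_gap: 0.299
gripper_force: 8.6
```

The tips touch the counter at TCP z = -0.024, so the true overhang is -24 mm. Re-planning the grasp with tips at 52 mm: TCP z = 0.028.

Call:
drive_tool(plan=[[0, 0, -0.045, 0, 0, 0, -0.4], [0, 0, -0.05, 0, 0, 0, -0.1], [0, 0, -0.048, 0, 0, 0, 0.1], [-0.0256, 0.0372, 0, 0, 0, 0, 0.1], [-0.0256, 0.0372, 0, 0, 0, 0, 0.1], [-0.0255, 0.0371, 0, 0, 0, 0, 0.1], [0, 0, 0, 0, 0, 0, 0.1], [0, 0, 0, 0, 0, 0, 0.1], [0, 0, 0, 0, 0, 0, 0.1]])

```text
t: 10.1
tcp_pos: [0.4803, -0.1935, 0.117]
tool_rot: [0.922, 0.386, -0.001, -0.001]
force: [0.8, 0.6, -0.1]
finger_gap: 0.553
gripper_force: 0.0
```

Run:
```python
from h import *
s=st(); r=R.from_quat(s["tool_rot"]).as_matrix()
d=np.array([.4815,-.1948,.028])-s["tcp_pos"]; print("tool delta mm",np.round(r.T@d*1000,1))
```

```text
t 10.1 tcp [ 0.4803 -0.1935  0.117 ] F [ 0.81  0.58 -0.09] T [-0.01  0.03 -0.03] gap 0.553 gf 0.0 
tool x [ 0.701  0.713 -0.   ] y [ 0.713 -0.701 -0.003] z [-0.002  0.002 -1.   ]
tool delta mm [-0.  2. 89.]
```

Call:
drive_tool(plan=[[0, 0.0018, 0.025, 0, 0, 0, 0.1], [0, 0, 0.025, 0, 0, 0, 0.1], [0, 0, 0.025, 0, 0, 0, 0.1], [0, 0, 0.014, 0, 0, 0, 0.1], [0, 0, 0, 0, 0, 0, 0.1], [0, 0, 0, 0, 0, 0, 0.1]])

```text
t: 10.7
tcp_pos: [0.4824, -0.1948, 0.0285]
tool_rot: [0.922, 0.387, -0.0, -0.001]
force: [0.1, 0.8, 0.9]
finger_gap: 0.55
gripper_force: 0.0
```

Call:
drive_tool(plan=[[0, 0, 0, 0, 0, 0, -0.2], [0, 0, 0, 0, 0, 0, -0.3], [0, 0, 0, 0, 0, 0, -0.4], [0, 0, 0, 0, 0, 0, -0.6], [0, 0, 0, 0, 0, 0, -0.6], [0, 0, 0, 0, 0, 0, -0.6]], newtons=30)

```text
t: 11.3
tcp_pos: [0.4833, -0.1964, 0.0294]
tool_rot: [0.922, 0.386, 0.0, 0.001]
force: [-1.2, 0.7, 7.3]
finger_gap: 0.281
gripper_force: 30.4
```

```bash
python3 -c "
from h import *
st()"
```

```text
t 11.3 tcp [ 0.4833 -0.1964  0.0294] F [-1.2   0.65  7.3 ] T [ 0.12  0.06 -0.02] gap 0.281 gf 30.4 
tool x [0.702 0.712 0.   ] y [ 0.712 -0.702  0.002] z [ 0.001 -0.001 -1.   ]
```

Gripped on the ribbed sides: gap 0.281, which matches 25 mm. Lifting, turning to the grader's axes, and computing the well position.

Call:
drive_tool(plan=[[0, 0, -0.01, 0, 0, 0, -0.6], [0, 0, -0.03, 0, 0, 0, -0.6], [0, 0, -0.04, 0, 0, 0, -0.6], [0, 0, -0.03, 0, 0, 0, -0.6], [0, 0, 0, 0, 0, -8, -0.6], [0, 0, 0, 0, 0, -8, -0.6], [0, 0, 0, 0, 0, -8, -0.6], [0, 0, 0, 0, 0, -8, -0.6], [0, 0, 0, 0, 0, -7.8, -0.6], [0, 0, 0, 0, 0, 0, -0.6]])

```text
t: 12.3
tcp_pos: [0.4824, -0.1959, 0.1388]
tool_rot: [0.736, 0.677, -0.0, -0.0]
force: [-0.3, 0.4, -1.3]
finger_gap: 0.28
gripper_force: 29.7
```

Run:
```python
from h import *
import pickle
T=pickle.load(open("top.pkl","rb"))
w=ray(T,[[227.1,183.2]],.067)[0]; print("well img",np.round(w*1000,1))
# marks beside the well (dark ticks) : centroids
g=T["image"].min(-1)
print("ticks",np.round(ray(T,[[218.5,182.6],[236.3,184.2]],.067)*1000,1))
# grader yaw from top silhouette edges
P=cloud(T); e=[]
for r in range(170,212,3):
    row=g[r,255:285]; j=np.where(row>150)[0].max(); e.append([255+j+.5,r])
e=ray(T,e,.065)[:,:2]; 
cols=[]
for c_ in range(225,265,3):
    col=g[150:175,c_]; j=np.where(col>150)[0].min(); cols.append([c_,150+j-.5])
f=ray(T,cols,.065)[:,:2]
for q in(e,f):
    v=cv2.fitLine(q.astype(np.float32),cv2.DIST_HUBER,0,.01,.01).ravel(); print("edge dir",np.degrees(np.arctan2(v[1],v[0]))%180,np.round(v*1000,1))
s=st(); r=R.from_quat(s["tool_rot"]).as_matrix(); print(np.round(s["q"],2))
d=np.array([w[0],w[1],.13])-s["tcp_pos"]; print("tool delta mm",np.round(r.T@d*1000,1),"yaw y",np.degrees(np.arctan2(r[1,1],r[0,1])))
# hood angle: points above deck
C=P[(P[...,2]>.075)&(P[...,0]>.5)&(P[...,0]<.64)&(P[...,1]>.1)&(P[...,1]<.25)]
print("hood",np.round(C.min(0),3),np.round(C.max(0),3))
```

```text
well img [563.7 120.1  67. ]
ticks [[565.4 141.5  67. ]
 [561.1  97.3  67. ]]Traceback (most recent call last):
  File "<stdin>", line 15, in <module>
    return umr_minimum(a, axis, None, out, keepdims, initial, where)
ValueError: zero-size array to reduction operation minimum which has no identity
```

Run:
```python
from h import *
import pickle
T=pickle.load(open("top.pkl","rb")); g=T["image"].min(-1); P=cloud(T)
def fit(q): v=cv2.fitLine(ray(T,q,.065)[:,:2].astype(np.float32),cv2.DIST_HUBER,0,.01,.01).ravel(); print("dir",np.degrees(np.arctan2(v[1],v[0]))%180)
fit([[255+np.where(g[r,255:285]>150)[0].max()+.5,r] for r in range(170,212,3)])
q=[]
for c in range(232,264,3):
    j=np.where(g[150:185,c]>150)[0]; q.append([c,150+j.min()-.5])
fit(q)
s=st(); r=R.from_quat(s["tool_rot"]).as_matrix(); print(np.round(s["q"],2))
d=np.array([.5636,.1199,.135])-s["tcp_pos"]; print("tool delta mm",np.round(r.T@d*1000,1),"yaw y",np.degrees(np.arctan2(r[1,1],r[0,1])))
C=P[(P[...,2]>.08)&(P[...,0]>.5)&(P[...,0]<.64)&(P[...,1]>.1)&(P[...,1]<.25)]
print("hood",len(C),np.round(C.min(0),3),np.round(C.max(0),3)); print("high pts",np.round(C[C[:,2]>.12].min(0),3),np.round(C[C[:,2]>.12].max(0),3))
```

```text
dir 175.09703
dir 85.228676
t 12.3 tcp [ 0.4824 -0.1959  0.1388] F [-0.25  0.38 -1.32] T [ 0.01 -0.01 -0.01] gap 0.28 gf 29.7 
tool x [0.083 0.997 0.   ] y [ 0.997 -0.083 -0.   ] z [-0.  0. -1.]
[-0.6   0.49  1.76  0.    0.89 -0.52]
tool delta mm [321.5  54.6   3.8] yaw y -4.781465439010291
hood 488 [0.536 0.154 0.08 ] [0.604 0.199 0.146]
high pts [0.536 0.156 0.12 ] [0.604 0.199 0.146]
```

Call:
drive_tool(plan=[[0.04, 0.0068, 0.0, 0, 0, 0, -0.6], [0.04, 0.0068, 0, 0, 0, 0, -0.6], [0.04, 0.0068, 0, 0, 0, 0, -0.6], [0.04, 0.0068, 0, 0, 0, 0, -0.6], [0.04, 0.0068, 0, 0, 0, 0, -0.6], [0.04, 0.0068, 0, 0, 0, 0, -0.6], [0.04, 0.0068, 0, 0, 0, 0, -0.6], [0.03, 0.0068, 0, 0, 0, 0, -0.6], [0, 0, 0, 0, 0, 0, -0.6], [0, 0, 0, 0, 0, 0, -0.6]])

```text
t: 13.3
tcp_pos: [0.5622, 0.1088, 0.1384]
tool_rot: [0.736, 0.677, -0.0, -0.0]
force: [0.3, -0.7, -0.8]
finger_gap: 0.284
gripper_force: 29.7
```

Call:
drive_tool(plan=[[0, 0, 0, 0, 0, 0, -0.6], [0, 0, 0, 0, 0, 0, -0.6], [0, 0, 0, 0, 0, 0, -0.6]])

```text
t: 13.6
tcp_pos: [0.5625, 0.1071, 0.1386]
tool_rot: [0.737, 0.676, -0.0, -0.0]
force: [-0.1, 0.3, -2.0]
finger_gap: 0.278
gripper_force: 29.7
```

Run:
```python
from h import *
s=st(); r=R.from_quat(s["tool_rot"]).as_matrix()
d=np.array([.5636,.1199,.105])-s["tcp_pos"]; print("tool delta mm",np.round(r.T@d*1000,1),"yaw",np.degrees(np.arctan2(r[1,1],r[0,1])))
# cell vs well, if the cameras see it
for n in("top","side"):
    X=manip.snapshot(n); save(X,"w_"+n); t=np.array(s["tcp_pos"]); C=cloud(X); L=(C-t)@r
    k=(abs(L[...,0])<.02)&(abs(L[...,1])<.02)&(L[...,2]>-.03)&(L[...,2]<.035)
    print(n,k.sum()); 
    if k.sum(): print(np.round(np.percentile(L[k],[2,50,98],axis=0),4).tolist())
```

```text
t 13.6 tcp [0.5625 0.1071 0.1386] F [-0.12  0.29 -2.  ] T [0.01 0.02 0.01] gap 0.278 gf 29.7 
tool x [ 0.085  0.996 -0.   ] y [ 0.996 -0.085 -0.   ] z [-0. -0. -1.]
tool delta mm [12.8  0.  33.6] yaw -4.887219556300712
top 3
[[-0.0121, -0.0043, -0.0064], [-0.012, 0.001, 0.0219], [-0.0118, 0.0036, 0.0233]]
side 307
[[-0.0137, -0.0147, -0.0272], [0.0066, -0.0104, 0.0004], [0.0115, 0.0119, 0.0264]]
```

Call:
drive_tool(plan=[[0.0062, 0.0007, 0, 0, 0, 0, -0.6], [0.0062, 0.0007, 0, 0, 0, 0, -0.6], [0, 0, 0.015, 0, 0, 0, -0.6], [0, 0, 0.015, 0, 0, 0, -0.6], [0, 0, 0.009, 0, 0, 0, -0.6], [0, 0, 0, 0, 0, 0, -0.6], [0, 0, 0, 0, 0, 0, -0.6]])

```text
t: 14.4
tcp_pos: [0.5653, 0.1208, 0.0996]
tool_rot: [0.736, 0.677, 0.0, -0.0]
force: [-0.7, -0.7, -0.7]
finger_gap: 0.284
gripper_force: 29.7
```

Call:
drive_tool(plan=[[0, 0, 0.0007, 0, 0, 0, -0.6], [0, 0, 0.0007, 0, 0, 0, -0.6], [0, 0, 0, 0, 0, 0, -0.6]])

```text
t: 14.7
tcp_pos: [0.5654, 0.1206, 0.0985]
tool_rot: [0.736, 0.677, 0.0, 0.0]
force: [-0.7, -0.1, -1.5]
finger_gap: 0.285
gripper_force: 29.7
```

```bash
python3 -c "
from h import *
st()"
```

```text
t 14.7 tcp [0.5654 0.1206 0.0985] F [-0.7  -0.07 -1.5 ] T [-0.04  0.   -0.  ] gap 0.285 gf 29.7 
tool x [0.083 0.997 0.   ] y [ 0.997 -0.083  0.001] z [ 0.001  0.    -1.   ]
```

Call:
drive_tool(plan=[[0, 0, 0.0007, 0, 0, 0, -0.6], [0, 0, 0.0007, 0, 0, 0, -0.6], [0, 0, 0, 0, 0, 0, -0.6]])

```text
t: 15.0
tcp_pos: [0.565, 0.1205, 0.0967]
tool_rot: [0.736, 0.677, -0.0, -0.0]
force: [0.6, -0.3, -1.0]
finger_gap: 0.286
gripper_force: 29.7
```

Call:
drive_tool(plan=[[0, 0, 0.0007, 0, 0, 0, -0.6], [0, 0, 0, 0, 0, 0, -0.6]])

```text
t: 15.2
tcp_pos: [0.5652, 0.1206, 0.0963]
tool_rot: [0.736, 0.677, 0.0, 0.0]
force: [-0.5, 0.1, 1.6]
finger_gap: 0.283
gripper_force: 30.0
```

```bash
python3 -c "
from h import *
st()"
```

```text
t 15.2 tcp [0.5652 0.1206 0.0963] F [-0.5   0.14  1.61] T [0.03 0.13 0.01] gap 0.283 gf 30.0 
tool x [0.083 0.997 0.   ] y [ 0.997 -0.083  0.   ] z [ 0.  0. -1.]
```

Call:
drive_tool(plan=[[0, 0, 0.0004, 0, 0, 0, -0.6], [0, 0, 0, 0, 0, 0, -0.6]])

```text
t: 15.4
tcp_pos: [0.5653, 0.1206, 0.0961]
tool_rot: [0.736, 0.677, 0.0, 0.0]
force: [-1.1, 0.2, 3.3]
finger_gap: 0.285
gripper_force: 30.2
```

```bash
python3 -c "
from h import *
st()"
```

```text
t 15.4 tcp [0.5653 0.1206 0.0961] F [-1.11  0.19  3.32] T [ 0.05  0.19 -0.04] gap 0.285 gf 30.2 
tool x [0.083 0.997 0.   ] y [ 0.997 -0.083  0.001] z [ 0.001  0.    -1.   ]
```

Call:
drive_tool(plan=[[0, 0, 0, 0, 0, 0, -0.6]])

```text
t: 15.5
tcp_pos: [0.5653, 0.1206, 0.096]
tool_rot: [0.736, 0.677, 0.0, 0.0]
force: [-0.2, 0.6, 2.9]
finger_gap: 0.285
gripper_force: 30.3
```

```bash
python3 -c "
from h import *
st()"
```

```text
t 15.5 tcp [0.5653 0.1206 0.096 ] F [-0.24  0.63  2.86] T [ 0.05  0.16 -0.01] gap 0.285 gf 30.3 
tool x [0.083 0.997 0.   ] y [ 0.997 -0.083  0.001] z [ 0.001  0.    -1.   ]
```

Contact is on the well's -x and +y rims, from the moment signs. So the cell has to go +x and -y; I'll slide it lightly that way.

Call:
drive_tool(plan=[[-0.0005, 0.0006, 0, 0, 0, 0, -0.6], [0, 0, 0, 0, 0, 0, -0.6]])

```text
t: 15.7
tcp_pos: [0.5656, 0.1201, 0.0956]
tool_rot: [0.736, 0.677, 0.0, -0.0]
force: [0.5, 0.2, -1.0]
finger_gap: 0.286
gripper_force: 29.7
```

```bash
python3 -c "
from h import *
st()"
```

```text
t 15.7 tcp [0.5656 0.1201 0.0956] F [ 0.48  0.17 -1.04] T [-0.03 -0.02 -0.02] gap 0.286 gf 29.7 
tool x [0.083 0.997 0.   ] y [ 0.997 -0.083  0.   ] z [ 0.  0. -1.]
```

Call:
drive_tool(plan=[[-0.0005, 0.0006, 0, 0, 0, 0, -0.6], [0, 0, 0, 0, 0, 0, -0.6]])

```text
t: 15.9
tcp_pos: [0.5657, 0.1193, 0.0949]
tool_rot: [0.736, 0.677, -0.001, -0.0]
force: [-1.2, 0.3, -0.7]
finger_gap: 0.281
gripper_force: 29.8
```

```bash
python3 -c "
from h import *
st()"
```

```text
t 15.9 tcp [0.5657 0.1193 0.0949] F [-1.25  0.34 -0.66] T [-0.04  0.11 -0.01] gap 0.281 gf 29.8 
tool x [ 0.083  0.997 -0.   ] y [ 0.997 -0.083 -0.001] z [-0.001 -0.    -1.   ]
```

Dropped in. Backing off slightly from the +x wall and descending in small steps.

Call:
drive_tool(plan=[[0.0002, -0.0004, 0, 0, 0, 0, -0.6], [0, 0, 0.001, 0, 0, 0, -0.6], [0, 0, 0.001, 0, 0, 0, -0.6], [0, 0, 0, 0, 0, 0, -0.6]])

```text
t: 16.3
tcp_pos: [0.5657, 0.1197, 0.0933]
tool_rot: [0.736, 0.677, -0.0, -0.0]
force: [-1.2, 0.8, -1.1]
finger_gap: 0.287
gripper_force: 29.7
```

```bash
python3 -c "
from h import *
st()"
```

```text
t 16.3 tcp [0.5657 0.1197 0.0933] F [-1.22  0.77 -1.09] T [0.02 0.06 0.02] gap 0.287 gf 29.7 
tool x [ 0.083  0.997 -0.   ] y [ 0.997 -0.083 -0.   ] z [-0. -0. -1.]
```

Call:
drive_tool(plan=[[0, 0, 0.0015, 0, 0, 0, -0.6], [0, 0, 0.0015, 0, 0, 0, -0.6], [0, 0, 0, 0, 0, 0, -0.6]])

```text
t: 16.6
tcp_pos: [0.5657, 0.1197, 0.0903]
tool_rot: [0.736, 0.677, -0.0, -0.0]
force: [-0.3, 0.6, -1.1]
finger_gap: 0.279
gripper_force: 29.7
```

```bash
python3 -c "
from h import *
st()"
```

```text
t 16.6 tcp [0.5657 0.1197 0.0903] F [-0.26  0.56 -1.06] T [ 0.02  0.09 -0.  ] gap 0.279 gf 29.7 
tool x [ 0.083  0.997 -0.   ] y [ 0.997 -0.083 -0.   ] z [-0.  0. -1.]
```

Call:
drive_tool(plan=[[0, 0, 0.002, 0, 0, 0, -0.6], [0, 0, 0.002, 0, 0, 0, -0.6], [0, 0, 0.002, 0, 0, 0, -0.6], [0, 0, 0, 0, 0, 0, -0.6]])

```text
t: 17.0
tcp_pos: [0.5657, 0.1197, 0.0842]
tool_rot: [0.736, 0.677, -0.0, -0.0]
force: [0.2, -1.0, -1.0]
finger_gap: 0.277
gripper_force: 29.7
```

Call:
drive_tool(plan=[[0, 0, 0.002, 0, 0, 0, -0.6], [0, 0, 0.002, 0, 0, 0, -0.6], [0, 0, 0.002, 0, 0, 0, -0.6], [0, 0, 0, 0, 0, 0, -0.6]])

```text
t: 17.4
tcp_pos: [0.5657, 0.1197, 0.0783]
tool_rot: [0.736, 0.677, -0.0, -0.0]
force: [-1.7, 0.2, -1.7]
finger_gap: 0.284
gripper_force: 29.7
```

```bash
python3 -c "
from h import *
st()"
```

```text
t 17.4 tcp [0.5657 0.1197 0.0783] F [-1.68  0.18 -1.74] T [ 0.01  0.17 -0.  ] gap 0.284 gf 29.7 
tool x [ 0.083  0.997 -0.   ] y [ 0.997 -0.083 -0.   ] z [-0.  0. -1.]
```

Call:
drive_tool(plan=[[0, 0, 0.0015, 0, 0, 0, -0.6], [0, 0, 0.0015, 0, 0, 0, -0.6], [0, 0, 0, 0, 0, 0, -0.6]])

```text
t: 17.7
tcp_pos: [0.5657, 0.1197, 0.0754]
tool_rot: [0.736, 0.677, -0.0, -0.0]
force: [-0.5, 0.7, -1.7]
finger_gap: 0.286
gripper_force: 29.7
```

Call:
drive_tool(plan=[[0, 0, 0.0015, 0, 0, 0, -0.6], [0, 0, 0.0015, 0, 0, 0, -0.6], [0, 0, 0, 0, 0, 0, -0.6]])

```text
t: 18.0
tcp_pos: [0.5658, 0.1197, 0.0725]
tool_rot: [0.736, 0.677, -0.0, -0.0]
force: [-1.1, 1.3, 0.1]
finger_gap: 0.283
gripper_force: 29.9
```

Call:
drive_tool(plan=[[0, 0, 0.0015, 0, 0, 0, -0.6], [0, 0, 0.0015, 0, 0, 0, -0.6], [0, 0, 0, 0, 0, 0, -0.6]])

```text
t: 18.3
tcp_pos: [0.5658, 0.1197, 0.0694]
tool_rot: [0.736, 0.677, -0.0, -0.0]
force: [-1.8, 0.1, 0.8]
finger_gap: 0.283
gripper_force: 29.9
```

```bash
python3 -c "
from h import *
st()"
```

```text
t 18.3 tcp [0.5658 0.1197 0.0694] F [-1.77  0.09  0.81] T [ 0.05  0.25 -0.03] gap 0.283 gf 29.9 
tool x [0.083 0.997 0.   ] y [ 0.997 -0.083 -0.   ] z [-0.  0. -1.]
```

Call:
drive_tool(plan=[[0, 0, 0.0015, 0, 0, 0, -0.6], [0, 0, 0.0015, 0, 0, 0, -0.6], [0, 0, 0.0015, 0, 0, 0, -0.6], [0, 0, 0, 0, 0, 0, -0.6]])

```text
t: 18.7
tcp_pos: [0.5658, 0.1197, 0.0648]
tool_rot: [0.736, 0.677, -0.0, -0.0]
force: [-1.3, 0.8, 1.0]
finger_gap: 0.281
gripper_force: 29.8
```

Call:
drive_tool(plan=[[0, 0, 0.0015, 0, 0, 0, -0.6], [0, 0, 0.0015, 0, 0, 0, -0.6], [0, 0, 0.0015, 0, 0, 0, -0.6], [0, 0, 0, 0, 0, 0, -0.6]])

```text
t: 19.1
tcp_pos: [0.5658, 0.1197, 0.0603]
tool_rot: [0.736, 0.677, -0.0, -0.0]
force: [-1.5, 0.3, -0.5]
finger_gap: 0.281
gripper_force: 29.8
```

Call:
drive_tool(plan=[[0, 0, 0.0015, 0, 0, 0, -0.6], [0, 0, 0.0015, 0, 0, 0, -0.6], [0, 0, 0.0015, 0, 0, 0, -0.6], [0, 0, 0, 0, 0, 0, -0.6]])

```text
t: 19.5
tcp_pos: [0.5657, 0.1197, 0.0558]
tool_rot: [0.736, 0.677, -0.0, -0.0]
force: [-0.5, 0.4, 0.1]
finger_gap: 0.284
gripper_force: 29.8
```

```bash
python3 -c "
from h import *
st()"
```

```text
t 19.5 tcp [0.5657 0.1197 0.0558] F [-0.46  0.36  0.13] T [ 0.01  0.28 -0.06] gap 0.284 gf 29.8 
tool x [ 0.083  0.997 -0.   ] y [ 0.997 -0.083 -0.   ] z [-0.  0. -1.]
```

Call:
drive_tool(plan=[[0, 0, 0.0015, 0, 0, 0, -0.6], [0, 0, 0.0015, 0, 0, 0, -0.6], [0, 0, 0.0015, 0, 0, 0, -0.6], [0, 0, 0, 0, 0, 0, -0.6]])

```text
t: 19.9
tcp_pos: [0.5657, 0.1197, 0.0513]
tool_rot: [0.736, 0.677, -0.0, -0.0]
force: [-1.2, 0.7, -0.5]
finger_gap: 0.28
gripper_force: 29.8
```

Call:
drive_tool(plan=[[0, 0, 0.0008, 0, 0, 0, -0.6], [0, 0, 0.0006, 0, 0, 0, -0.6], [0, 0, 0, 0, 0, 0, -0.6]])

```text
t: 20.2
tcp_pos: [0.5658, 0.1197, 0.0501]
tool_rot: [0.736, 0.677, -0.0, -0.0]
force: [-0.7, -0.3, -0.2]
finger_gap: 0.284
gripper_force: 30.0
```

Call:
drive_tool(plan=[[0, 0, 0.0005, 0, 0, 0, -0.6], [0, 0, 0, 0, 0, 0, -0.6]])

```text
t: 20.4
tcp_pos: [0.5658, 0.1197, 0.0497]
tool_rot: [0.736, 0.677, -0.0, -0.0]
force: [-2.2, 0.3, 1.0]
finger_gap: 0.284
gripper_force: 30.0
```

Call:
drive_tool(plan=[[0, 0, 0.0005, 0, 0, 0, -0.6], [0, 0, 0, 0, 0, 0, -0.6]])

```text
t: 20.6
tcp_pos: [0.5658, 0.1197, 0.0494]
tool_rot: [0.736, 0.677, 0.0, -0.0]
force: [-1.4, 0.0, 3.0]
finger_gap: 0.281
gripper_force: 30.2
```

Call:
drive_tool(plan=[[0, 0, 0.0005, 0, 0, 0, -0.6], [0, 0, 0, 0, 0, 0, -0.6]])

```text
t: 20.8
tcp_pos: [0.5659, 0.1197, 0.0494]
tool_rot: [0.736, 0.677, 0.0, 0.0]
force: [-3.2, 0.5, 6.4]
finger_gap: 0.281
gripper_force: 30.6
```

Floor reached at TCP z 0.0494, exactly 47 mm below first flange contact. Release and lift.

Call:
drive_tool(plan=[[0, 0, 0, 0, 0, 0, -0.35], [0, 0, 0, 0, 0, 0, -0.2], [0, 0, 0, 0, 0, 0, 0.0], [0, 0, 0, 0, 0, 0, 0.1], [0, 0, -0.01, 0, 0, 0, 0.1], [0, 0, -0.03, 0, 0, 0, 0.1], [0, 0, -0.04, 0, 0, 0, 0.1], [0, 0, -0.04, 0, 0, 0, 0.0], [0, 0, -0.03, 0, 0, 0, -0.3], [0, 0, 0, 0, 0, 0, -0.6]])

```text
t: 21.8
tcp_pos: [0.5695, 0.1199, 0.2045]
tool_rot: [0.736, 0.677, 0.004, 0.004]
force: [0.4, -0.5, -0.7]
finger_gap: 0.209
gripper_force: 0.0
```

Run:
```python
from h import *
s=st(); w=np.array([.5657,.1197])
ax=np.array([[.9965,-.084],[.084,.9965]])
for n in("top","side"):
    X=manip.snapshot(n); C=cloud(X).reshape(-1,3); L=np.c_[(C[:,:2]-w)@ax.T,C[:,2]]
    k=(abs(L[:,:2])<.016).all(1)&(L[:,2]<.11)&(L[:,2]>.07); print(n,"cell",k.sum(), np.round(np.percentile(L[k],[3,50,97],axis=0),4).tolist() if k.sum()>3 else "")
    k=(abs(L[:,0])<.05)&(L[:,1]>.02)&(L[:,1]<.1)&(L[:,2]<.16)&(L[:,2]>.075)
    print("hood",k.sum(),np.round(np.percentile(L[k],[3,50,97],axis=0),4).tolist() if k.sum()>3 else "")
    for z in np.arange(.075,.15,.012):
        q=L[k&(L[:,2]>=z)&(L[:,2]<z+.012)]
        if len(q)>2: print(round(z,3),len(q),np.round(q[:,:2].min(0),3),np.round(q[:,:2].max(0),3))
```

```text
t 21.8 tcp [0.5695 0.1199 0.2045] F [ 0.38 -0.49 -0.68] T [-0.02  0.02 -0.03] gap 0.209 gf 0.0 
tool x [0.083 0.997 0.001] y [ 0.997 -0.083  0.012] z [ 0.012  0.    -1.   ]
top cell 12 [[-0.0006, 0.001, 0.0811], [0.0052, 0.0039, 0.0907], [0.0103, 0.0078, 0.0939]]
hood 201 [[-0.0112, 0.0425, 0.1312], [0.0036, 0.0632, 0.1353], [0.029, 0.0758, 0.1418]]
0.123 97 [-0.011  0.042] [0.031 0.077]
0.135 104 [-0.013  0.04 ] [0.031 0.076]
side cell 198 [[-0.0135, -0.0133, 0.0707], [-0.0055, 0.0018, 0.085], [0.012, 0.0112, 0.0964]]
hood 1009 [[-0.032, 0.0384, 0.0795], [-0.0151, 0.06, 0.1314], [0.0321, 0.0733, 0.1402]]
0.075 98 [-0.034  0.035] [0.032 0.071]
0.087 106 [-0.033  0.035] [0.035 0.072]
0.099 108 [-0.033  0.035] [0.035 0.073]
0.111 106 [-0.033  0.037] [0.036 0.073]
0.123 142 [-0.034  0.038] [0.035 0.074]
0.135 449 [-0.033  0.038] [0.038 0.074]
```

Stopper top reads about 94 mm (93 expected), so the cell is home. The hood leans to about 1.62 rad, with its back at +74 mm. Going over it and down behind.

Call:
drive_tool(plan=[[0.02, 0, 0, 0, 0, 0, -1], [0.04, 0, 0, 0, 0, 0, -1], [0.037, 0, 0, 0, 0, 0, -1], [0, 0, 0, 0, 0, 0, -1], [0, 0, 0, 0, 0, 0, -1], [0, 0, 0.04, 0, 0, 0, -1], [0, 0, 0.03, 0, 0, 0, -1], [0, 0, 0.025, 0, 0, 0, -1], [0, 0, 0, 0, 0, 0, -1], [0, 0, 0, 0, 0, 0, -1]])

```text
t: 22.9
tcp_pos: [0.5736, 0.2152, 0.1032]
tool_rot: [0.736, 0.677, -0.001, -0.0]
force: [-0.2, 1.1, 0.5]
finger_gap: -0.004
gripper_force: 0.0
```

Run:
```python
from h import *
s=st(); w=np.array([.5657,.1197]); ax=np.array([[.9965,-.084],[.084,.9965]])
print("tcp rel well",np.round(ax@(s["tcp_pos"][:2]-w),4), np.round(s["q"],2))
```

```text
t 22.9 tcp [0.5736 0.2152 0.1032] F [-0.17  1.13  0.54] T [-0.03  0.02  0.01] gap -0.004 gf 0.0 
tool x [ 0.084  0.996 -0.001] y [ 0.996 -0.084 -0.002] z [-0.002 -0.001 -1.   ]
tcp rel well [-0.0002  0.0958] [ 0.18  0.64  1.55 -0.    0.95  0.26]
```

Call:
drive_tool(plan=[[-0.005, 0, 0, 0, 0, 0, -1], [-0.004, 0, 0, 0, 0, 0, -1], [-0.0035, 0, -0.0018, 0, 0, 0, -1], [-0.0035, 0, -0.0018, 0, 0, 0, -1], [-0.0035, 0, -0.0018, 0, 0, 0, -1], [-0.0035, 0, -0.0018, 0, 0, 0, -1], [-0.0029, 0, -0.0009, 0, 0, 0, -1], [-0.0029, 0, -0.0009, 0, 0, 0, -1], [-0.0029, 0, -0.0009, 0, 0, 0, -1], [-0.0029, 0, -0.0008, 0, 0, 0, -1]])

```text
t: 23.9
tcp_pos: [0.5709, 0.1816, 0.1144]
tool_rot: [0.736, 0.677, -0.0, -0.0]
force: [0.7, 0.7, 0.2]
finger_gap: -0.001
gripper_force: 0.5
```

```bash
cat > hd.py <<'E'
from h import *
s=st(); w=np.array([.5657,.1197]); ax=np.array([[.9965,-.084],[.084,.9965]])
print("tcp rel well",np.round(ax@(s["tcp_pos"][:2]-w),4))
X=manip.snapshot("side"); C=cloud(X).reshape(-1,3); L=np.c_[(C[:,:2]-w)@ax.T,C[:,2]]
k=(L[:,0]>-.04)&(L[:,0]<-.022)&(L[:,1]>-.06)&(L[:,1]<.12)&(L[:,2]>.072)&(L[:,2]<.18)
r=cv2.minAreaRect((L[k][:,1:]*1000).astype(np.float32)); print(k.sum(),r,np.round(cv2.boxPoints(r)).tolist())
E
python3 hd.py
```

```text
t 23.9 tcp [0.5709 0.1816 0.1144] F [0.68 0.71 0.22] T [ 0.18 -0.1  -0.01] gap -0.001 gf 0.5 
tool x [ 0.083  0.997 -0.   ] y [ 0.997 -0.083 -0.   ] z [-0. -0. -1.]
tcp rel well [0.     0.0621]
498 ((30.78585433959961, 106.32804107666016), (62.003665924072266, 71.76374816894531), 12.265198707580566) [[-7.0, 135.0], [8.0, 65.0], [69.0, 78.0], [53.0, 148.0]]
```

Call:
drive_tool(plan=[[-0.004, 0, -0.0004, 0, 0, 0, -1], [-0.004, 0, -0.0004, 0, 0, 0, -1], [-0.004, 0, -0.0004, 0, 0, 0, -1], [-0.004, 0, 0.0003, 0, 0, 0, -1], [-0.004, 0, 0.0003, 0, 0, 0, -1], [-0.004, 0, 0.0003, 0, 0, 0, -1], [-0.004, 0, 0.001, 0, 0, 0, -1], [-0.004, 0, 0.001, 0, 0, 0, -1], [-0.004, 0, 0.001, 0, 0, 0, -1], [0, 0, 0, 0, 0, 0, -1]])

```text
t: 24.95
tcp_pos: [0.5678, 0.1453, 0.1114]
tool_rot: [0.736, 0.677, -0.0, -0.0]
force: [-0.3, -0.3, -0.3]
finger_gap: 0.002
gripper_force: 0.0
```

```bash
python3 hd.py
```

```text
t 24.95 tcp [0.5678 0.1453 0.1114] F [-0.32 -0.25 -0.34] T [-0.01 -0.01  0.01] gap 0.002 gf 0.0 
tool x [ 0.084  0.997 -0.   ] y [ 0.997 -0.084 -0.001] z [-0.001 -0.    -1.   ]
tcp rel well [-0.      0.0257]
502 ((20.88919448852539, 106.66423797607422), (40.45974349975586, 72.58892822265625), 46.04085159301758) [[-19.0, 117.0], [33.0, 67.0], [61.0, 96.0], [9.0, 146.0]]
```

Call:
drive_tool(plan=[[-0.0037, 0, 0.0016, 0, 0, 0, -1], [-0.0037, 0, 0.0016, 0, 0, 0, -1], [-0.0037, 0, 0.0017, 0, 0, 0, -1], [-0.0034, 0, 0.0023, 0, 0, 0, -1], [-0.0034, 0, 0.0023, 0, 0, 0, -1], [-0.0034, 0, 0.0023, 0, 0, 0, -1], [-0.0022, 0, 0.0021, 0, 0, 0, -1], [-0.0022, 0, 0.0021, 0, 0, 0, -1], [-0.0022, 0, 0.0021, 0, 0, 0, -1], [-0.0022, 0, 0.0021, 0, 0, 0, -1]])

```text
t: 26.0
tcp_pos: [0.5655, 0.1158, 0.0913]
tool_rot: [0.736, 0.677, -0.0, -0.0]
force: [0.3, -0.7, 1.1]
finger_gap: -0.004
gripper_force: 0.5
```

```bash
python3 hd.py
```

```text
t 26.0 tcp [0.5655 0.1158 0.0913] F [ 0.31 -0.73  1.12] T [-0.06  0.03  0.01] gap -0.004 gf 0.5 
tool x [ 0.083  0.997 -0.   ] y [ 0.997 -0.083 -0.   ] z [-0. -0. -1.]
tcp rel well [ 0.0001 -0.0039]
507 ((9.728340148925781, 126.46282196044922), (103.4239273071289, 71.74446868896484), 79.3253402709961) [[-35.0, 82.0], [35.0, 69.0], [55.0, 171.0], [-16.0, 184.0]]
```

Call:
drive_tool(plan=[[-0.0012, 0, 0.0016, 0, 0, 0, -1], [-0.0012, 0, 0.0016, 0, 0, 0, -1], [-0.0012, 0, 0.0016, 0, 0, 0, -1], [-0.001, 0, 0.0016, 0, 0, 0, -1], [-0.001, 0, 0.0015, 0, 0, 0, -1], [0, 0, 0, 0, 0, 0, -1]])

```text
t: 26.65
tcp_pos: [0.5649, 0.1104, 0.0833]
tool_rot: [0.736, 0.677, -0.0, -0.0]
force: [-0.3, -0.1, -0.1]
finger_gap: -0.004
gripper_force: 0.0
```

Call:
drive_tool(plan=[[0, 0, 0.001, 0, 0, 0, -1], [0, 0, 0.0008, 0, 0, 0, -1], [0, 0, 0, 0, 0, 0, -1]])

```text
t: 26.95
tcp_pos: [0.5651, 0.1105, 0.0817]
tool_rot: [0.736, 0.677, 0.0, -0.0]
force: [0.3, -0.8, -0.0]
finger_gap: 0.003
gripper_force: 0.0
```

```bash
python3 hd.py
```

```text
t 26.95 tcp [0.5651 0.1105 0.0817] F [ 0.27 -0.83 -0.03] T [-0.02  0.01  0.  ] gap 0.003 gf 0.0 
tool x [0.083 0.997 0.   ] y [ 0.997 -0.083  0.   ] z [ 0.  0. -1.]
tcp rel well [ 0.0001 -0.0092]
498 ((-3.210844039916992, 124.26385498046875), (72.62590026855469, 108.6492691040039), 5.009121894836426) [[-44.0, 175.0], [-35.0, 67.0], [38.0, 73.0], [28.0, 182.0]]
```

Call:
drive_tool(plan=[[0, 0, 0.0008, 0, 0, 0, -1], [0, 0, 0, 0, 0, 0, -1]])

```text
t: 27.2
tcp_pos: [0.5651, 0.1105, 0.0809]
tool_rot: [0.736, 0.677, 0.0, -0.0]
force: [-0.4, 0.1, -0.5]
finger_gap: 0.0
gripper_force: 0.1
```

Call:
drive_tool(plan=[[0, 0, 0.0008, 0, 0, 0, -1], [0, 0, 0, 0, 0, 0, -1]])

```text
t: 27.4
tcp_pos: [0.5651, 0.1104, 0.0802]
tool_rot: [0.736, 0.677, 0.0, 0.0]
force: [0.2, -0.1, 1.0]
finger_gap: 0.0
gripper_force: 0.1
```

Call:
drive_tool(plan=[[0, 0, 0.0005, 0, 0, 0, -1], [0, 0, 0, 0, 0, 0, -1]])

```text
t: 27.6
tcp_pos: [0.5651, 0.1104, 0.0798]
tool_rot: [0.736, 0.677, 0.0, 0.0]
force: [-0.3, -0.2, 1.0]
finger_gap: 0.001
gripper_force: 0.7
```

Call:
drive_tool(plan=[[0, 0, 0.0006, 0, 0, 0, -1], [0, 0, 0, 0, 0, 0, -1]])

```text
t: 27.8
tcp_pos: [0.5651, 0.1103, 0.0798]
tool_rot: [0.736, 0.677, 0.0, 0.0]
force: [-1.5, -0.9, 4.9]
finger_gap: 0.002
gripper_force: 2.6
```

Call:
drive_tool(plan=[[0, 0, 0.0006, 0, 0, 0, -1], [0, 0, 0, 0, 0, 0, -1]])

```text
t: 28.0
tcp_pos: [0.5652, 0.1104, 0.0797]
tool_rot: [0.736, 0.677, 0.0, 0.0]
force: [-1.5, -1.5, 9.3]
finger_gap: 0.001
gripper_force: 4.2
```

Solid stop, so the hood is shut. Back off upward and to the side, then check.

Call:
drive_tool(plan=[[0, 0, -0.005, 0, 0, 0, -1], [0, 0, -0.03, 0, 0, 0, -1], [0, 0, -0.04, 0, 0, 0, -1], [0, 0, -0.04, 0, 0, 0, -1], [-0.04, 0, -0.02, 0, 0, 0, -1], [-0.04, 0, 0, 0, 0, 0, -1], [-0.04, 0, 0, 0, 0, 0, -1], [-0.04, 0, 0, 0, 0, 0, -1], [0, 0, 0, 0, 0, 0, -1], [0, 0, 0, 0, 0, 0, -1]])

```text
t: 29.0
tcp_pos: [0.5515, -0.0495, 0.2133]
tool_rot: [0.737, 0.676, 0.0, -0.0]
force: [-0.0, 0.4, -0.6]
finger_gap: -0.003
gripper_force: 0.0
```

Run:
```python
from h import *
import pickle
st(); T=manip.snapshot("top"); S=manip.snapshot("side")
cv2.imwrite("pics/end.png",np.hstack([cv2.resize(T["image"][120:300,90:270,::-1],(400,400)),cv2.resize(S["image"][130:350,80:300,::-1],(400,400))]))
w=np.array([.5657,.1197]); ax=np.array([[.9965,-.084],[.084,.9965]])
C=cloud(S).reshape(-1,3); L=np.c_[(C[:,:2]-w)@ax.T,C[:,2]]
k=(abs(L[:,0])<.028)&(L[:,1]>-.045)&(L[:,1]<.05)&(L[:,2]>.09)&(L[:,2]<.15); q=L[k]
print(k.sum(),"hood top slope deg",np.degrees(np.arctan(np.polyfit(q[:,1],q[:,2],1)[0])),"z",np.round(np.percentile(q[:,2],[5,50,95]),4))
```

```text
t 29.0 tcp [ 0.5515 -0.0495  0.2133] F [-0.01  0.37 -0.65] T [0.02 0.01 0.01] gap -0.003 gf 0.0 
tool x [0.085 0.996 0.001] y [ 0.996 -0.085 -0.001] z [-0.     0.001 -1.   ]
718 hood top slope deg -2.4150616748125766 z [0.0995 0.1048 0.1073]
```

View pics/end.png

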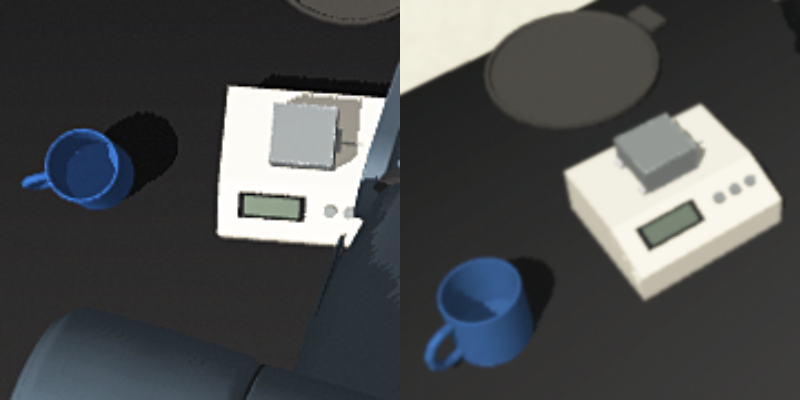

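The picture shows the hood flat over the well, at about (305,135) in the top half and (655,150) in the side half. The mug is unmoved. One robust flatness check, then hand in.

Run:
```python
from h import *
w=np.array([.5657,.1197]); ax=np.array([[.9965,-.084],[.084,.9965]]); ok=[]
for n in("top","side"):
    C=cloud(manip.snapshot(n)).reshape(-1,3); L=np.c_[(C[:,:2]-w)@ax.T,C[:,2]]
    q=L[(abs(L[:,0])<.02)&(L[:,1]>-.025)&(L[:,1]<.03)&(L[:,2]>.095)&(L[:,2]<.15)]
    a=np.degrees(np.arctan(np.polyfit(q[:,1],q[:,2],1)[0])); print(n,len(q),a,np.median(q[:,2])); ok.append(abs(a)<2)
if all(ok): print(manip.sign_off())
```

```text
top 368 -0.5575621218262428 0.10264756709292233
side 373 -0.2705554434736202 0.10500458068948415
the job is handed in; nothing more can be done
None
```

The cell is fully home in its well, clear faces square to the light path and held only by its ribbed sides. The hood is shut over it, the mug and garlic keeper were left alone, and the job is handed in at about 29 s of the 72 s. My first grasp closed on air because the fingertips sit about 24 mm behind the reported TCP, not the 14 mm ahead that `manip.finger_overhang` gives.

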